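# Freeze the scale's reading, then lift the weighed ferrule off with the tongs

## Task

The small aluminium ferrule on the counter scale's pan has been degreased and weighed: take the stylus from its wooden block, push the recessed hold button on the scale's console fully down with the stylus's thin tip to freeze the reading, and put the stylus back in its block. Then pick up the steel tongs, close them on the ferrule and lift it straight up about 10 cm off the pan, and finish still holding it there in the tongs, still and clear of everything. Keep the gripper's own fingers off the ferrule and leave the other things on the counter where they are.

Things in the scene. Friction and masses are not known exactly. Their poses are not given: they have to be found in the camera images.
- scale: Grey counter scale, fixed. Origin: centre of its underside; x from console (front) to pan (back), z up. Base 240 (x) x 180 x 30 mm high. Flat console 80 x 170 mm, centred 78 mm in front of the origin, top 42 mm above the counter. Round flat steel pan, diameter 110 mm, 6 mm thick, centred 40 mm behind the origin, top 75 mm above the counter; under it only a post of diameter 44 mm.
- button_top (a point): Centre of the hold button's top: a white disc 11 mm wide in a round hole 15 mm wide in the console, at the scale's right (50 mm towards its -y, 78 mm in front of its origin). Unpressed it lies 4 mm below the console's top (38 mm above the counter). Moves straight down; too narrow for fingers.
- hold_button (a joint): Travel of the hold button in m: 0 up, 0.004 fully down. A spring returns it; it starts to move at about 1.5 N and takes about 4 N fully down. It counts as pressed beyond 0.003.
- ferrule_center (a point): Centre (half-way up) of the small aluminium ferrule: a solid round plug 32 mm in diameter and 30 mm high, 50 to 80 g, standing upright on the pan, up to 25 mm from the pan's centre; a dark dimple on top.
- stylus_block: Wooden block 60 x 60 x 40 mm, fixed to the counter, origin at the centre of its underside. In the middle of its top a round hole 13 mm in diameter and 32 mm deep.
- stylus_block_hole0 (a point): Centre of the hole's mouth, 40 mm above the counter. The seated stylus is centred here, within 7 mm.
- stylus_tip (a point): Lower end of the stylus's tip, z up along the stylus. Stylus: round dark steel handle 18 mm wide, 75 mm long, 40 g; below it a thin steel tip 6 mm wide, 24 mm long. In the block the tip stands in the hole, its end 16 mm above the counter, and the handle's flat shoulder rests on the block's top.
- stylus_center (a point): Centre of the stylus's handle (where to grip it), 61.5 mm above the tip's end, 37.5 mm above the shoulder; z along the stylus, up when seated.
- stylus: The whole stylus; origin at the lower end of its tip, z up along it.
- ferrule: The small aluminium ferrule; origin at the centre of its underside.
- tongs_rest: Fixed wooden rest: two bars across (20 mm in x, 25 mm high; one 85 mm behind its origin, one 55 mm ahead, 90 and 110 mm long in y) joined by a strip 6 mm high, 24 mm wide. Origin: centre of its underside; x along the tongs.
- tongs: Steel spring tongs, 85 g, 210 mm long, 20 mm high, lying on the rest with their arms side by side. Origin on the underside, mid-way; x to the jaws, y left, z up. The right (-y) arm and the round head, 22 mm wide, 100 mm behind the origin, belong to it; the left arm turns about the head.
- tongs_grip (a point): Where to grip the tongs: half-way up them, mid-way between the open arms, 100 mm ahead of the pivot, 35 mm above the counter on the rest; axes as tongs. Both arms have flat upright outer faces here, 50 mm long, 20 mm high, 43 mm apart when open, 28 mm with the ferrule between the jaws. Jaw middles: 83 mm ahead of this point, same height. Free space below for 40 mm ahead and 70 mm behind.
- jaw_left (a point): Middle of the inner face of the left (+y) jaw, a flat upright plate 26 mm long and 20 mm high. Open, it is 83 mm ahead of tongs_grip and 30 mm to the left (60 mm clear between the jaws).
- jaw_right (a point): Middle of the inner face of the right (-y) jaw, as the left one, 30 mm to the right while open.
- tongs_arm (a joint): Angle in rad by which the tongs are squeezed: 0 open (a spring holds them open), about 0.15 with the ferrule between the jaws, 0.30 almost shut. Squeezing at the grip place takes about 5 N to begin, 8 N at 0.15; squeezing 10 mm there closes the jaws by 18.5 mm. The squeeze must be kept up to hold anything.
- big_ferrule: Bystander, loose: larger aluminium ferrule, 44 mm diameter, 42 mm high, standing on the counter (not the one to lift). Origin at its underside's centre.
- shackle_a: Bystander, loose: red bow shackle lying flat, about 70 x 60 x 16 mm. Origin at its underside's centre.
- shackle_b: Bystander, loose: steel bow shackle lying flat, about 70 x 60 x 16 mm. Origin at its underside's centre.
- eye_nut: Bystander, loose: steel eye nut standing upright, 34 mm wide, 54 mm high. Origin at its underside's centre.
- thimble: Bystander, loose: flat steel ring, 60 mm outside, 16 mm high. Origin at its underside's centre.
- tea_cup: Bystander, loose: white cup, 70 mm wide, 75 mm high. Origin at its underside's centre.
- strap_roll: Bystander, loose: orange strap roll, 80 mm diameter, 50 mm high. Origin at its underside's centre.
Things that resemble listed ones, but are neither listed nor needed, are in the scene too. What is shaped like the tongs but purple is not meant.

How it is judged:
By the outcome, as a careful person would: the job done as asked, in the order asked, and still so for the second after the job is handed in, while the arm keeps its last pose, push and grip.
It also fails if it takes over 64 s, if anything falls off the work surface, if the arm or the gripper's body presses on something with over 40 N, if the wrist force passes 120 N, or if a joint passes its speed limit or range.

## Robot

A 6-joint arm with a two-finger parallel gripper is mounted at the origin on the work surface. World frame = base frame: x ahead of the robot, y to its left, z up, the work surface at z = 0. Lengths are in mm, angles in degrees, forces in N, time in s.
With the tool pointing down it reaches from about 350 to 850 mm from the base axis. Payload 8.1 kg.
Tool frame: the origin (TCP) lies midway between the tips of the shut fingers; the grasp point (between the pads) lies 19 mm behind it (r.pinch_z is the distance from the TCP to the grasp point, in mm); z points along the fingers, y is the line along which they close (so a half turn about z gives the same grasp; the last joint's range is limited). The gripper opens to 85 mm and grips with 20 to 120 N. Pads are 22 mm wide; open, the fingers measure 114 mm over their backs; the gripper's body (76 mm by 85 mm) begins 54 mm behind the grasp point. The pads swing forward as they close: fully open they stand 13 mm farther back than shut.
Start: joints at [-72.846, 7.471, 85.268, -0, 87.261, -4.893], TCP at [225.244, -556.121, 231.292] pointing down, gripper open.
Joint ranges: [-169.43, 169.43], [-51.17, 129.36], [1.28, 143.12], [-76.62, 256.62], [0, 156.53], [-152.29, 152.29]. Speed limits (degrees/s): [136.94, 136.94, 159.86, 180, 180, 180].

## Interface

Orientations are given as [roll, pitch, yaw] about the fixed x, y, z axes, in that order (R = Rz(yaw) Ry(pitch) Rx(roll)).
In Python, from bench import sensors, optics, job, r gives the robot as it stands.
- The arm moves only by the tool play_rows, never from a script. Its argument "motion" is a list that holds one entry, the list of rows, each a list of 6 numbers: the shift along the tool's x, y, z in cm, then the turn, a rotation vector about the tool's x, y, z in degrees. In form: [[[x, y, z, ax, ay, az], ...]]. A call has 1 to 5 rows; each row is the pose to reach, as a shift and turn from the pose commanded when the call began, along the tool's axes at that moment; what a row does not reach only later rows make up. A row lasts 1/10 s, in which the tool goes at most 50 mm and 8.59 degrees, less where a joint would pass 70% of its speed; a pose out of reach is approached as far as the arm can. A call with a gripper value outside its range is refused whole. "jaw" is the opening, from 0 (shut) to 1 (fully open), set as the call begins (left out, the last holds). The fingers move at their own pace and stop on an object; "squeeze" is the grip in N (left out, the last holds). Time passes only in rows, so rows that repeat a pose let the fingers close. It gives the time, the measured TCP pose, the force, the opening and the grip force at its end, in the units of the state.
- sensors.sense(): the state, without advancing time (a new reading comes with each control period).
- optics.snapshot(name): name is "side" or "top"; returns a dict with "pixels" (480x640x3 uint8, red, green, blue), "mtx" (3x3 intrinsics, pixels), "R" (3x3) and "t" (3): a world point X has camera coordinates R X + t. Camera axes: x right, y down, z forward; pixel columns grow to the right and rows downward; lengths in mm; the calibration is good to about 2 mm. A picture is of the moment at which its call begins. There is no depth.
- job.hand_in(): hands the job in; it is judged then, once.
The state is a dict: "time": time; "joint_pos": joint angles; "qd": joint speeds; "joint_efforts": joint torques, N m; "tool_pos": TCP position; "tcp_rot": TCP orientation; "ft_force": force on the tool from outside, world axes, zero at the start; "wrist_torque": the same for the moment, N m; "finger_gap": finger opening in mm; "grip_force": force on a finger pad.
Only numpy, scipy, OpenCV 4.12 (cv2) and the standard library are available. Lean on these libraries where they do the work, as an engineer would, in place of code of your own. Each camera call takes 0.05 s, during which the arm holds its last target. There are 200 camera calls.

## Working session

There is one attempt and no reset: what is moved stays moved. The work goes in short steps, Python scripts to look and compute and a tool call to move; the robot and the scene stay as the last step left them, time stands still between calls to the robot, and variables do not carry over. Pictures are saved under pics/ and viewed, at most 10 in all, crops included, and the job is handed in when it is done.

Besides the shell and the picture viewer there is one more tool, called as name(argument=value, ...) on one line, values as JSON. play_rows: Moves the arm, as the interface text tells. Its arguments: {"type":"object","properties":{"motion":{"type":"array","items":{"type":"array","items":{"type":"array","items":{"type":"number"}}}},"jaw":{"type":"number"},"squeeze":{"type":"number"}},"required":["motion"]}

```bash
mkdir -p pics; ls; python3 - <<'E'
from bench import sensors, optics, job, r
import cv2,pickle
print(sensors.sense()); print(r.pinch_z)
for n in("top","side"):
    s=optics.snapshot(n); cv2.imwrite(f"pics/{n}0.png",s["pixels"][:,:,::-1]); pickle.dump(s,open(f"{n}0.pkl","wb"))
    print(n,s["mtx"].tolist(),s["R"].round(4).tolist(),s["t"])
E
```

```text
pics
{'time': 0.0, 'joint_pos': array([-7.28456937e+01,  7.51611530e+00,  8.53304818e+01,  4.73282531e-04,
        8.72613376e+01, -4.89225812e+00]), 'qd': array([-0.00997128,  0.023906  ,  0.09429392, -0.00738605,  0.09642949,
        0.09218356]), 'joint_efforts': array([-1.31553294e-03, -5.69390774e+01, -5.00562215e+01, -2.43783124e-04,
        1.48435420e-02, -1.63006376e-06]), 'tool_pos': array([ 225.08201861, -555.57939243,  230.22240865]), 'tcp_rot': array([-1.79892499e+02, -9.67589036e-03,  2.20465323e+01]), 'ft_force': array([-0.59535841, -0.07781703, -0.63672469]), 'wrist_torque': array([-0.08374307, -0.01643708, -0.00993512]), 'grip_force': 0.0, 'finger_gap': 85.54143826576255}
18.700000000000003
top [[482.2921274037473, 0.0, 317.31940196807597], [0.0, 482.2921274037473, 240.01642998563574], [0.0, 0.0, 1.0]] [[-0.0006, -0.9997, 0.0235], [-0.9966, -0.0014, -0.0821], [0.0822, -0.0235, -0.9963]] [  -5.65119891  532.07308663 1180.55177731]
side [[490.3032856689842, 0.0, 317.9398042941078], [0.0, 490.3032856689842, 245.65543641336757], [0.0, 0.0, 1.0]] [[-0.8344, -0.5512, -0.0072], [-0.3955, 0.6076, -0.6888], [0.384, -0.5718, -0.7249]] [ 427.22017403  267.95088845 1114.81419016]
```

View pics/top0.png

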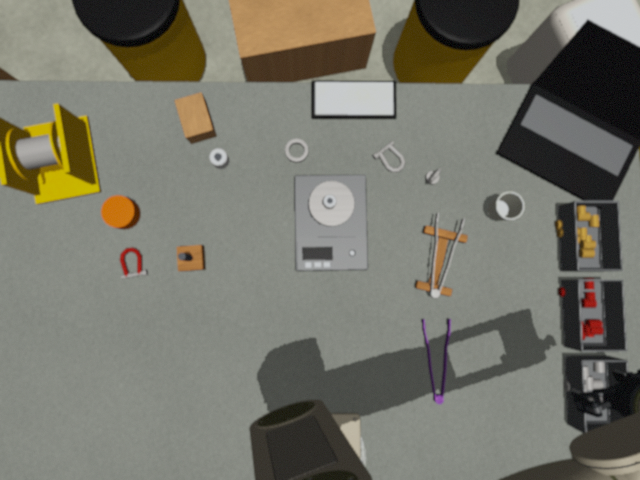

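View pics/side0.png

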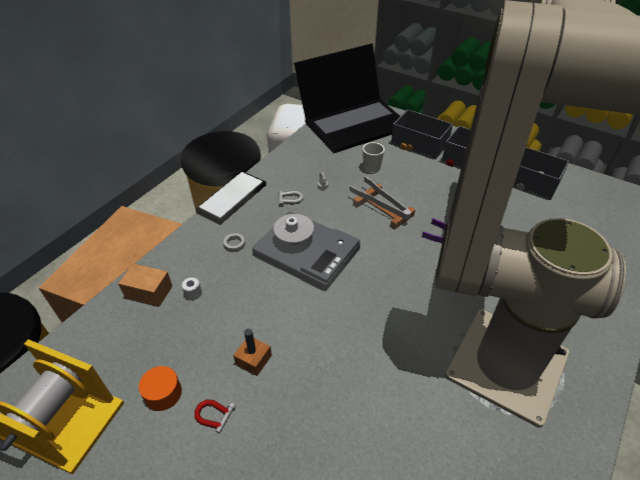

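Top picture, with look-alikes:
- **Stylus:** in its block at (190,257). The loose wooden block at (195,117) is not it.
- **Tongs:** the steel pair at (440,255). The purple pair at (436,360) is not meant.
- **Ferrule:** on the pan at (330,201). The big one at (219,157) is not it.
- **Hold button:** the white disc at (352,253). The white keys at (315,265) are not it.

Next I'll check these in close crops.

```bash
python3 - <<'E'
import cv2
a=cv2.imread("pics/top0.png"); b=cv2.imread("pics/side0.png")
c=lambda im,x,y,w,h,f:cv2.resize(im[y:y+h,x:x+w],None,fx=f,fy=f,interpolation=cv2.INTER_CUBIC)
cv2.imwrite("pics/c1.png",c(a,285,165,195,145,4))
import numpy as np
cv2.imwrite("pics/c2.png",np.hstack([c(a,165,230,60,60,6),c(b,220,320,60,60,6)]))
cv2.imwrite("pics/c3.png",c(b,245,165,180,130,4))
E
```

```text
(no output)
```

View pics/c1.png

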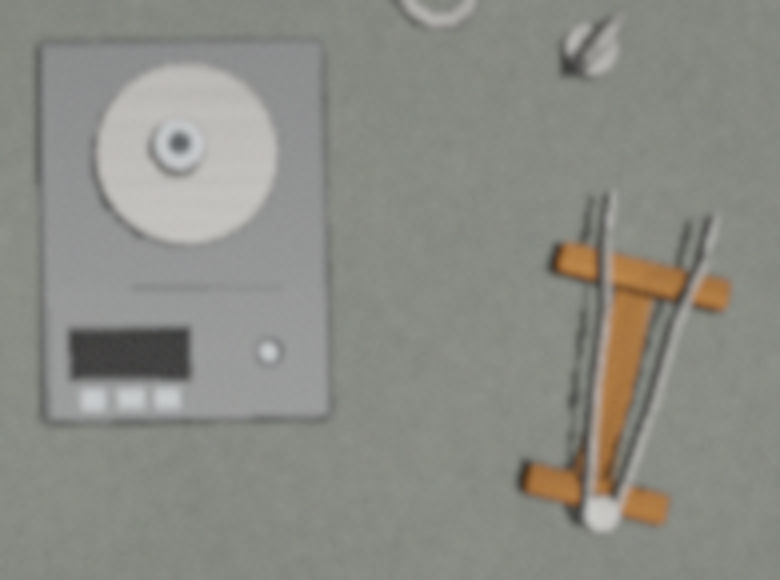

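View pics/c2.png

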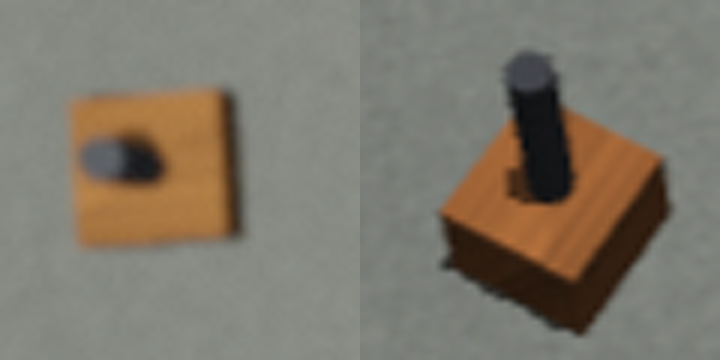

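View pics/c3.png

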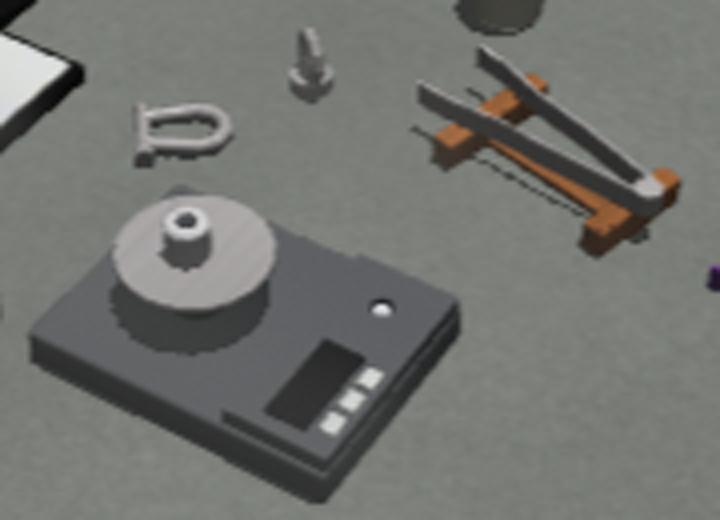

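The crops confirm the choices: ferrule dimple at c1 (180,143), button (268,352), tongs head (602,513) with jaw tips (610,192) and (712,215). The stylus stands upright in its block at c2 (103,158).

```bash
cat > h.py <<'E'
import numpy as np,pickle
from scipy.spatial.transform import Rotation as Ro
S={n:pickle.load(open(f"{n}0.pkl","rb")) for n in("top","side")}
def ray(n,u,v,z):
    s=S[n];R=np.array(s["R"]);t=np.array(s["t"]);o=-R.T@t
    d=R.T@np.linalg.inv(s["mtx"])@[u,v,1];return o+d*(z-o[2])/d[2]
def proj(n,X):
    s=S[n];p=np.array(s["mtx"])@(np.array(s["R"])@X+s["t"]);return p[:2]/p[2]
def crop(x,y,f,X,Y):return (x+(X+.5)/f-.5,y+(Y+.5)/f-.5)
E
python3 - <<'E'
from h import *
T=lambda X,Y,z:ray("top",*crop(285,165,4,X,Y),z).round(1)
D=lambda X,Y,z:ray("side",*crop(245,165,4,X,Y),z).round(1)
B=lambda X,Y,z:ray("top",*crop(165,230,6,X,Y),z).round(1)
C=lambda X,Y,z:ray("side",*crop(220,320,6,X-360,Y),z).round(1)
print("button",T(268,352,38),D(381,310,38))
print("pan",T(187,153,75),D(195,253,75))
print("ferr",T(180,143,105),D(186,222,105))
print("head",T(602,513,45),D(652,187,45))
print("tipL",T(610,192,45),D(421,84,45)); print("tipR",T(712,215,45),D(482,50,45))
print("scale base corners z30 back",T(42,44,30),T(322,42,30),"front z42",T(47,420,30),T(328,414,30))
print("rest bar far ends z25",T(558,257,25),T(728,292,25),"near",T(524,480,25),T(666,510,25))
print("sty top",B(103,158,115),C(530,71,115))
print("block",[B(*p,40) for p in((72,101),(218,92),(228,235),(80,246))],[C(*p,40) for p in((440,214),(574,282),(664,160),(566,108))])
E
```

```text
button [499.8 -89.4  38. ] [499.1 -88.8  38. ]
pan [617.2 -38.   75. ] [613.6 -35.1  75. ]
ferr [618.3 -32.3 105. ] [616.7 -31.4 105. ]
head [ 401.3 -292.    45. ] [ 397.5 -292.6   45. ]
tipL [ 598.5 -301.1   45. ] [ 595.1 -301.5   45. ]
tipR [ 584.3 -364.2   45. ] [ 576.6 -362.2   45. ]
scale base corners z30 back [693.   50.2  30. ] [ 695.  -125.4   30. ] front z42 [458.2  46.4  30. ] [ 461.9 -127.1   30. ]
rest bar far ends z25 [ 560.2 -273.    25. ] [ 538.4 -379.7   25. ] near [ 421.2 -249.2   25. ] [ 402.6 -337.4   25. ]
sty top [487.6 305.7 115. ] [487.  306.6 115. ]
block [array([514.5, 338. ,  40. ]), array([518.2, 279.1,  40. ]), array([460.1, 273.9,  40. ]), array([455.7, 333.4,  40. ])] [array([513.8, 339.4,  40. ]), array([454.7, 334.3,  40. ]), array([458.4, 275.6,  40. ]), array([503.5, 277.8,  40. ])]
```

play_rows(motion=[[[4.2, -2.4, 0, 0, 0, 7.4], [8.4, -4.8, 0, 0, 0, 14.7], [12.6, -7.2, 0, 0, 0, 22.05], [16.8, -9.6, 0, 0, 0, 22.05], [21, -12, 0, 0, 0, 22.05]]], jaw=1, squeeze=60)

```text
time: 0.6
tool_pos: [375.5, -364.2, 230.9]
tcp_rot: [-180.0, 0.0, -0.0]
ft_force: [1.0, -0.5, -0.1]
finger_gap: 85.6
grip_force: 0.0
```

play_rows(motion=[[[0.8, -4.8, 0, 0, 0, 0], [1.6, -9.6, 0, 0, 0, 0], [2.4, -14.4, 0, 0, 0, 0], [3.2, -19.2, 0, 0, 0, 0], [4, -24, 0, 0, 0, 0]]])

```text
time: 1.1
tool_pos: [414.5, -124.1, 231.0]
tcp_rot: [-180.0, 0.0, -0.0]
ft_force: [1.1, -0.0, 0.6]
finger_gap: 85.5
grip_force: 0.0
```

play_rows(motion=[[[0.8, -4.8, 0, 0, 0, 0], [1.6, -9.6, 0, 0, 0, 0], [2.4, -14.4, 0, 0, 0, 0], [3.2, -19.2, 0, 0, 0, 0], [4, -24, 0, 0, 0, 0]]])

```text
time: 1.6
tool_pos: [454.6, 116.0, 231.1]
tcp_rot: [180.0, -0.0, 0.0]
ft_force: [1.6, -1.1, -0.3]
finger_gap: 85.7
grip_force: 0.0
```

play_rows(motion=[[[0.8, -4.8, 0, 0, 0, 0], [1.6, -9.6, 0, 0, 0, 0], [2.4, -14.4, 0, 0, 0, 0], [3.2, -19, 0, 0, 0, 0], [3.2, -19, 0, 0, 0, 0]]])

```text
time: 2.1
tool_pos: [485.9, 308.6, 229.4]
tcp_rot: [-180.0, 0.1, 0.3]
ft_force: [-0.8, -1.4, 0.2]
finger_gap: 85.7
grip_force: 0.0
```

play_rows(motion=[[[0.05, -0.23, 4, 0, 0, 0], [0.05, -0.23, 8.5, 0, 0, 0], [0.05, -0.23, 13, 0, 0, 0], [0.05, -0.23, 17.2, 0, 0, 0], [0.05, -0.23, 17.2, 0, 0, 0]]])

```text
time: 2.6
tool_pos: [482.0, 302.9, 51.9]
tcp_rot: [179.6, 0.7, -0.0]
ft_force: [-1.2, 0.0, -0.5]
finger_gap: 85.4
grip_force: 0.0
```

play_rows(motion=[[[0, 0, 0, 0, 0, 0], [0, 0, 0, 0, 0, 0], [0, 0, 0, 0, 0, 0]]])

```text
time: 2.9
tool_pos: [489.6, 307.2, 62.7]
tcp_rot: [-179.9, -0.3, -0.0]
ft_force: [0.7, 0.3, 0.2]
finger_gap: 85.3
grip_force: 0.0
```

```bash
python3 - <<'E'
from bench import optics
import cv2,numpy as np
c=lambda im,x,y,w,h,f:cv2.resize(im[y:y+h,x:x+w],None,fx=f,fy=f,interpolation=cv2.INTER_CUBIC)
a=optics.snapshot("top")["pixels"];b=optics.snapshot("side")["pixels"]
cv2.imwrite("pics/g1.png",np.hstack([c(a,150,210,90,90,4),c(b,195,290,90,90,4)])[:,:,::-1])
E
```

```text
(no output)
```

View pics/g1.png

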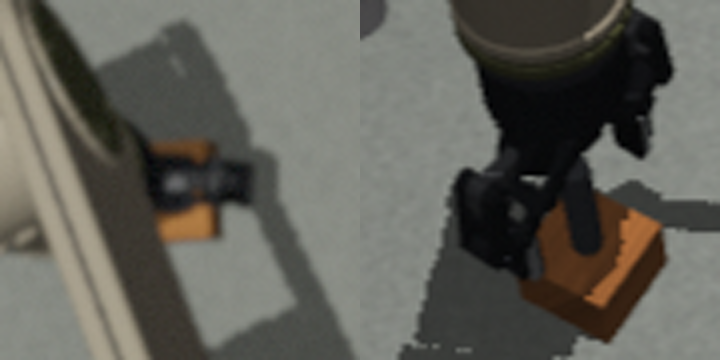

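The picture shows the stylus, at about (585,205) on the right, standing between the open fingers over its block. I'll close the fingers.

play_rows(motion=[[[0, 0, 0, 0, 0, 0], [0, 0, 0, 0, 0, 0], [0, 0, 0, 0, 0, 0], [0, 0, 0, 0, 0, 0], [0, 0, 0, 0, 0, 0]]], jaw=0, squeeze=60)

```text
time: 3.5
tool_pos: [487.4, 306.2, 59.3]
tcp_rot: [180.0, 0.0, 0.0]
ft_force: [-0.1, -0.6, -0.1]
finger_gap: 16.9
grip_force: 58.4
```

play_rows(motion=[[[0, 0, 0, 0, 0, 0], [0, 0, 0, 0, 0, 0], [0, 0, 0, 0, 0, 0], [0, 0, 0, 0, 0, 0], [0, 0, 0, 0, 0, 0]]])

```text
time: 4.0
tool_pos: [487.4, 306.2, 59.3]
tcp_rot: [180.0, 0.0, -0.0]
ft_force: [-1.1, -0.5, 0.7]
finger_gap: 16.3
grip_force: 58.4
```

play_rows(motion=[[[0, 0, -1, 0, 0, 0], [0, 0, -3, 0, 0, 0], [0, 0, -5.5, 0, 0, 0], [0, 0, -7.5, 0, 0, 0], [0, 1, -8.5, 0, 0, 0]]])

```text
time: 4.5
tool_pos: [488.5, 297.3, 147.4]
tcp_rot: [-179.9, -0.2, 0.1]
ft_force: [0.3, 0.0, -0.6]
finger_gap: 16.4
grip_force: 58.5
```

play_rows(motion=[[[0.2, 3, 0, 0, 0, 0], [0.3, 7, 0, 0, 0, 0], [0.5, 11.5, 0, 0, 0, 0], [0.6, 16, 0, 0, 0, 0], [0.8, 20.5, 0, 0, 0, 0]]])

```text
time: 5.0
tool_pos: [494.6, 89.1, 144.1]
tcp_rot: [180.0, 0.0, 0.0]
ft_force: [1.8, 0.9, -0.7]
finger_gap: 16.5
grip_force: 58.5
```

play_rows(motion=[[[0.2, 4.5, 0, 0, 0, 0], [0.3, 9, 0, 0, 0, 0], [0.4, 13, 0, 0, 0, 0], [0.41, 16, 0, 0, 0, 0], [0.41, 18.03, 0, 0, 0, 0]]])

```text
time: 5.5
tool_pos: [498.5, -91.8, 144.1]
tcp_rot: [180.0, 0.0, -0.1]
ft_force: [-0.3, 0.7, -0.4]
finger_gap: 16.7
grip_force: 58.5
```

play_rows(motion=[[[0, 0, 1, 0, 0, 0], [0, 0, 2.5, 0, 0, 0], [0, 0, 3.8, 0, 0, 0], [0, 0, 4.5, 0, 0, 0], [0, 0, 4.5, 0, 0, 0]]])

```text
time: 6.0
tool_pos: [498.0, -87.8, 97.1]
tcp_rot: [-179.9, 0.2, 0.1]
ft_force: [0.8, 0.8, 0.3]
finger_gap: 16.6
grip_force: 58.5
```

play_rows(motion=[[[0, 0, 0, 0, 0, 0], [0, 0, 0, 0, 0, 0], [0, 0, 0, 0, 0, 0]]])

```text
time: 6.3
tool_pos: [500.0, -89.0, 100.0]
tcp_rot: [180.0, -0.1, 0.0]
ft_force: [0.2, 0.5, -0.9]
finger_gap: 16.6
grip_force: 58.5
```

```bash
python3 - <<'E'
from bench import optics,sensors
import cv2,numpy as np
c=lambda im,x,y,w,h,f:cv2.resize(im[y:y+h,x:x+w],None,fx=f,fy=f,interpolation=cv2.INTER_CUBIC)
a=optics.snapshot("top")["pixels"];b=optics.snapshot("side")["pixels"]
cv2.imwrite("pics/g2.png",np.hstack([c(a,310,200,70,80,5),c(b,300,200,70,80,5)])[:,:,::-1])
s=sensors.sense();print(s["tool_pos"],s["tcp_rot"])
E
```

```text
[499.87135986 -89.13240265  99.86445635] [ 1.79985665e+02 -5.62155113e-02  1.92849527e-03]
```

View pics/g2.png

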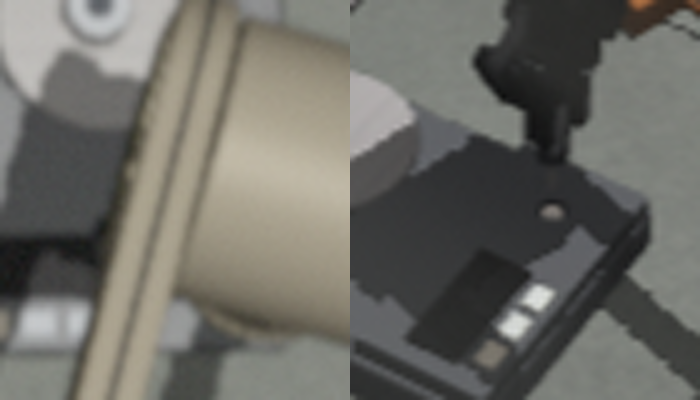

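The side view shows the tip straight above the white button: tip near (553,172), button (551,211). I'll press now.

play_rows(motion=[[[0, 0, 0.6, 0, 0, 0], [0, 0, 1.2, 0, 0, 0], [0, 0, 1.6, 0, 0, 0], [0, 0, 1.8, 0, 0, 0], [0, 0, 1.8, 0, 0, 0]]])

```text
time: 6.9
tool_pos: [499.0, -89.0, 80.8]
tcp_rot: [-180.0, 0.1, -0.0]
ft_force: [-0.6, -0.1, 1.7]
finger_gap: 16.6
grip_force: 58.6
```

play_rows(motion=[[[0, 0, 0.1, 0, 0, 0], [0, 0, 0.2, 0, 0, 0], [0, 0, 0.3, 0, 0, 0], [0, 0, 0.38, 0, 0, 0], [0, 0, 0.38, 0, 0, 0]]])

```text
time: 7.4
tool_pos: [499.6, -89.1, 77.6]
tcp_rot: [180.0, -0.0, -0.0]
ft_force: [-0.7, -0.4, 3.2]
finger_gap: 16.6
grip_force: 58.6
```

play_rows(motion=[[[0, 0, 0.1, 0, 0, 0], [0, 0, 0.1, 0, 0, 0], [0, 0, 0.1, 0, 0, 0]]])

```text
time: 7.7
tool_pos: [499.8, -89.2, 77.0]
tcp_rot: [180.0, -0.0, -0.0]
ft_force: [-1.7, 0.3, 5.7]
finger_gap: 16.5
grip_force: 59.0
```

play_rows(motion=[[[0, 0, 0.05, 0, 0, 0], [0, 0, 0.1, 0, 0, 0], [0, 0, 0.1, 0, 0, 0], [0, 0, 0.1, 0, 0, 0]]])

```text
time: 8.1
tool_pos: [500.0, -89.2, 76.7]
tcp_rot: [180.0, -0.1, -0.0]
ft_force: [-3.5, -0.2, 11.5]
finger_gap: 16.7
grip_force: 59.5
```

Button fully down, with the force rising to 11.5 N at the stop. Returning the stylus.

play_rows(motion=[[[0, 0, -0.6, 0, 0, 0], [0, 0, -2, 0, 0, 0], [0, 0, -4.5, 0, 0, 0], [0, 0, -6.5, 0, 0, 0], [0, -1, -7.2, 0, 0, 0]]])

```text
time: 8.6
tool_pos: [501.0, -79.9, 150.6]
tcp_rot: [179.9, -0.2, -0.1]
ft_force: [0.1, 0.1, 0.7]
finger_gap: 16.4
grip_force: 58.6
```

play_rows(motion=[[[-0.2, -3, 0, 0, 0, 0], [-0.3, -7, 0, 0, 0, 0], [-0.5, -11.5, 0, 0, 0, 0], [-0.6, -16, 0, 0, 0, 0], [-0.8, -20.5, 0, 0, 0, 0]]])

```text
time: 9.1
tool_pos: [490.6, 128.2, 147.2]
tcp_rot: [-180.0, 0.0, -0.0]
ft_force: [0.9, 0.1, -0.7]
finger_gap: 16.4
grip_force: 58.6
```

play_rows(motion=[[[-0.2, -4.5, 0, 0, 0, 0], [-0.3, -9, 0, 0, 0, 0], [-0.4, -13, 0, 0, 0, 0], [-0.41, -16, 0, 0, 0, 0], [-0.41, -18.03, 0, 0, 0, 0]]])

```text
time: 9.6
tool_pos: [486.0, 309.1, 146.9]
tcp_rot: [-180.0, 0.1, 0.1]
ft_force: [0.1, -0.6, 0.4]
finger_gap: 16.7
grip_force: 58.6
```

play_rows(motion=[[[0, 0, 1, 0, 0, 0], [0, 0, 2.5, 0, 0, 0], [0, 0, 3.8, 0, 0, 0], [0, 0, 4.5, 0, 0, 0], [0, 0, 4.5, 0, 0, 0]]])

```text
time: 10.1
tool_pos: [486.2, 304.7, 100.2]
tcp_rot: [179.9, 0.2, -0.1]
ft_force: [-0.7, -0.1, -0.4]
finger_gap: 16.5
grip_force: 58.6
```

play_rows(motion=[[[0, 0, 0, 0, 0, 0], [0, 0, 0, 0, 0, 0], [0, 0, 0, 0, 0, 0], [0, 0, 0, 0, 0, 0]]])

```text
time: 10.5
tool_pos: [487.8, 306.4, 103.1]
tcp_rot: [-180.0, -0.1, -0.0]
ft_force: [-0.0, 0.1, -0.1]
finger_gap: 16.4
grip_force: 58.6
```

play_rows(motion=[[[-0.03, 0, 0.7, 0, 0, 0], [-0.03, 0, 1.5, 0, 0, 0], [-0.03, 0, 2.1, 0, 0, 0], [-0.03, 0, 2.4, 0, 0, 0], [-0.03, 0, 2.4, 0, 0, 0]]])

```text
time: 11.0
tool_pos: [486.4, 305.9, 77.4]
tcp_rot: [180.0, 0.1, -0.0]
ft_force: [-1.1, 0.4, -1.0]
finger_gap: 16.8
grip_force: 58.6
```

play_rows(motion=[[[0, 0, 0.6, 0, 0, 0], [0, 0, 1.2, 0, 0, 0], [0, 0, 1.6, 0, 0, 0], [0, 0, 1.85, 0, 0, 0], [0, 0, 1.85, 0, 0, 0]]])

```text
time: 11.5
tool_pos: [487.0, 306.2, 59.7]
tcp_rot: [180.0, 0.0, -0.0]
ft_force: [-0.0, 0.6, -0.2]
finger_gap: 16.8
grip_force: 58.6
```

play_rows(motion=[[[0, 0, 0.05, 0, 0, 0], [0, 0, 0.1, 0, 0, 0], [0, 0, 0.1, 0, 0, 0]]])

```text
time: 11.8
tool_pos: [487.2, 306.3, 59.3]
tcp_rot: [-180.0, -0.0, -0.0]
ft_force: [-0.5, -0.3, 0.9]
finger_gap: 16.5
grip_force: 58.6
```

play_rows(motion=[[[0, 0, 0.05, 0, 0, 0], [0, 0, 0.05, 0, 0, 0], [0, 0, 0.05, 0, 0, 0]]])

```text
time: 12.1
tool_pos: [487.3, 306.3, 59.2]
tcp_rot: [-180.0, -0.0, -0.0]
ft_force: [-1.4, -0.7, 4.4]
finger_gap: 16.6
grip_force: 58.8
```

play_rows(motion=[[[0, 0, 0, 0, 0, 0], [0, 0, 0, 0, 0, 0], [0, 0, 0, 0, 0, 0], [0, 0, 0, 0, 0, 0], [0, 0, 0, 0, 0, 0]]], jaw=1)

```text
time: 12.6
tool_pos: [487.0, 306.2, 58.4]
tcp_rot: [180.0, 0.0, -0.0]
ft_force: [0.6, -0.9, 0.1]
finger_gap: 85.1
grip_force: 0.0
```

play_rows(motion=[[[0, 0, -1.5, 0, 0, 0], [0, 0, -4.5, 0, 0, 0], [0, 0, -8.5, 0, 0, 0], [0, 0, -12, 0, 0, 0], [0, 1, -14, 0, 0, 0]]])

```text
time: 13.1
tool_pos: [488.4, 297.6, 203.8]
tcp_rot: [-179.8, -0.3, 0.1]
ft_force: [0.7, -0.7, -0.4]
finger_gap: 85.5
grip_force: 0.0
```

play_rows(motion=[[[0, 4, 0, 0, 0, 0], [0, 8.5, 0, 0, 0, 0], [0, 13, 0, 0, 0, 0], [0, 17.5, 0, 0, 0, 0], [0, 22, 0, 0, 0, 0]]])

```text
time: 13.6
tool_pos: [487.0, 74.6, 200.0]
tcp_rot: [-180.0, -0.1, 0.0]
ft_force: [0.8, -0.1, -0.1]
finger_gap: 85.3
grip_force: 0.0
```

```bash
python3 - <<'E'
from bench import optics,sensors
import cv2,numpy as np
c=lambda im,x,y,w,h,f:cv2.resize(im[y:y+h,x:x+w],None,fx=f,fy=f,interpolation=cv2.INTER_CUBIC)
a=optics.snapshot("top")["pixels"];b=optics.snapshot("side")["pixels"]
cv2.imwrite("pics/g3.png",np.hstack([c(a,165,230,60,60,6),c(b,220,320,60,60,6)])[:,:,::-1])
E
```

```text
(no output)
```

View pics/g3.png

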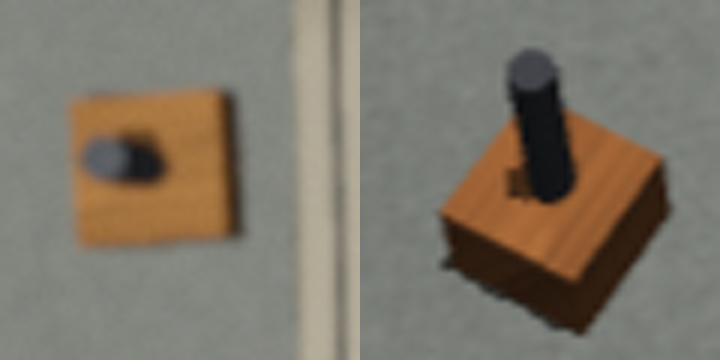

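The stylus stands seated as before: top at (107,158) in the top crop, same spot as the first picture. Moving to the tongs.

play_rows(motion=[[[0.2, 4.5, 0, 0, 0, 0], [0.3, 9, 0, 0, 0, 0], [0.4, 13.5, 0, 0, 0, 0], [0.6, 18, 0, 0, 0, 0], [0.7, 22.5, 0, 0, 0, 0]]])

```text
time: 14.2
tool_pos: [494.5, -149.9, 199.8]
tcp_rot: [180.0, -0.1, 0.0]
ft_force: [1.0, -0.0, 0.3]
finger_gap: 85.2
grip_force: 0.0
```

play_rows(motion=[[[0.2, 4.5, 0, 0, 0, 3], [0.3, 9, 0, 0, 0, 6], [0.34, 12.5, 0, 0, 0, 9], [0.34, 15, 0, 0, 0, 11], [0.34, 16.4, 0, 0, 0, 11.8]]])

```text
time: 14.7
tool_pos: [497.7, -314.3, 199.3]
tcp_rot: [180.0, -0.0, -11.9]
ft_force: [1.0, -0.1, 0.3]
finger_gap: 85.1
grip_force: 0.0
```

play_rows(motion=[[[0, 0, 1, 0, 0, 0], [0, 0, 3, 0, 0, 0], [0, 0, 6, 0, 0, 0], [0, 0, 8, 0, 0, 0], [0, 0, 9, 0, 0, 0]]])

```text
time: 15.2
tool_pos: [496.5, -309.9, 105.6]
tcp_rot: [-179.9, 0.2, -11.7]
ft_force: [-0.2, 0.2, -0.2]
finger_gap: 85.1
grip_force: 0.0
```

play_rows(motion=[[[0, 0, 0, 0, 0, 0], [0, 0, 0, 0, 0, 0], [0, 0, 0, 0, 0, 0], [0, 0, 0, 0, 0, 0]]])

```text
time: 15.6
tool_pos: [498.3, -313.2, 110.0]
tcp_rot: [179.9, -0.1, -11.8]
ft_force: [1.0, 0.7, 0.6]
finger_gap: 85.5
grip_force: 0.0
```

```bash
python3 - <<'E'
from bench import optics,sensors
import cv2,numpy as np
s=sensors.sense();print(s["tool_pos"],s["tcp_rot"])
c=lambda im,x,y,w,h,f:cv2.resize(im[y:y+h,x:x+w],None,fx=f,fy=f,interpolation=cv2.INTER_CUBIC)
a=optics.snapshot("top")["pixels"];b=optics.snapshot("side")["pixels"]
cv2.imwrite("pics/g4.png",np.hstack([c(a,400,190,95,110,4),c(b,330,150,95,110,4)])[:,:,::-1])
E
```

```text
[ 498.27140104 -313.24816287  110.042775  ] [ 1.79941600e+02 -1.26554543e-01 -1.17925917e+01]
```

View pics/g4.png

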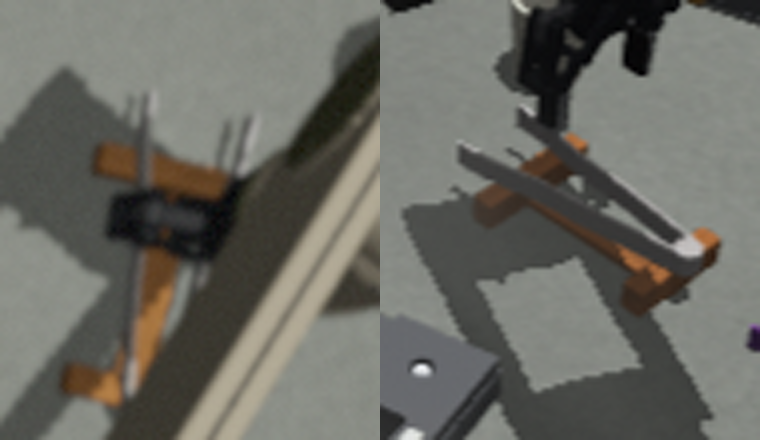

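The gripper straddles the steel tongs centrally, at about (165,215) in the left crop. Descending.

play_rows(motion=[[[0, 0, 1, 0, 0, 0], [0, 0, 3, 0, 0, 0], [0, 0, 5.5, 0, 0, 0], [0, 0, 7.5, 0, 0, 0], [0, 0, 8.5, 0, 0, 0]]])

```text
time: 16.2
tool_pos: [495.9, -311.7, 20.5]
tcp_rot: [-179.9, 0.2, -11.8]
ft_force: [-0.3, -0.3, 0.0]
finger_gap: 85.2
grip_force: 0.0
```

play_rows(motion=[[[0, 0, 0.5, 0, 0, 0], [0, 0, 0.9, 0, 0, 0], [0, 0, 1.1, 0, 0, 0], [0, 0, 1.1, 0, 0, 0], [0, 0, 1.1, 0, 0, 0]]])

```text
time: 16.7
tool_pos: [498.0, -313.2, 13.3]
tcp_rot: [180.0, -0.1, -11.8]
ft_force: [-0.4, -0.8, -0.5]
finger_gap: 85.4
grip_force: 0.0
```

play_rows(motion=[[[0, 0, 0, 0, 0, 0], [0, 0, 0, 0, 0, 0], [0, 0, 0, 0, 0, 0], [0, 0, 0, 0, 0, 0], [0, 0, 0, 0, 0, 0]]], jaw=0.46, squeeze=40)

```text
time: 17.2
tool_pos: [498.0, -313.3, 13.2]
tcp_rot: [180.0, -0.1, -11.8]
ft_force: [-0.2, -0.6, 4.4]
finger_gap: 39.2
grip_force: 6.1
```

play_rows(motion=[[[0, 0, 0, 0, 0, 0], [0, 0, 0, 0, 0, 0], [0, 0, 0, 0, 0, 0], [0, 0, -0.3, 0, 0, 0], [0, 0, -0.3, 0, 0, 0]]], jaw=0.42)

```text
time: 17.7
tool_pos: [497.3, -312.6, 15.5]
tcp_rot: [-180.0, 0.0, -11.8]
ft_force: [-1.0, -0.0, -1.2]
finger_gap: 35.9
grip_force: 6.0
```

play_rows(motion=[[[0, 0, -0.5, 0, 0, 0], [0, 0, -1.5, 0, 0, 0], [0, 0, -3, 0, 0, 0], [0, 0, -5, 0, 0, 0], [0, 0, -7, 0, 0, 0]]])

```text
time: 18.2
tool_pos: [497.6, -312.9, 87.5]
tcp_rot: [180.0, -0.0, -11.8]
ft_force: [-0.2, 0.1, -1.2]
finger_gap: 36.0
grip_force: 6.0
```

play_rows(motion=[[[0, 0, -2, 0, 0, 0], [0, 0, -4, 0, 0, 0], [0, 0, -6, 0, 0, 0], [0, 0, -7.2, 0, 0, 0], [0, 0, -7.7, 0, 0, 0]]])

```text
time: 18.7
tool_pos: [498.3, -313.4, 165.2]
tcp_rot: [179.9, -0.2, -11.8]
ft_force: [0.4, 0.1, -0.6]
finger_gap: 35.9
grip_force: 6.0
```

play_rows(motion=[[[0, 0, 0, 0, 0, -4], [0, 0, 0, 0, 0, -8], [0, 0, 0, 0, 0, -11], [0, 0, 0, 0, 0, -11.8], [0, 0, 0, 0, 0, -11.8]]])

```text
time: 19.2
tool_pos: [497.2, -312.5, 162.0]
tcp_rot: [-180.0, 0.0, -0.0]
ft_force: [-0.0, -0.5, -0.3]
finger_gap: 36.0
grip_force: 6.0
```

play_rows(motion=[[[0.3, -2, 0, 0, 0, 0], [0.8, -5.5, 0, 0, 0, 0], [1.3, -9.5, 0, 0, 0, 0], [1.8, -13.5, 0, 0, 0, 0], [2.3, -17.5, 0, 0, 0, 0]]])

```text
time: 19.7
tool_pos: [520.3, -136.3, 162.4]
tcp_rot: [-180.0, 0.0, -0.1]
ft_force: [0.7, -0.3, -0.6]
finger_gap: 36.1
grip_force: 6.0
```

play_rows(motion=[[[0.5, -4, 0, 0, 0, 0], [1, -7, 0, 0, 0, 0], [1.3, -9, 0, 0, 0, 0], [1.42, -10.2, 0, 0, 0, 0], [1.42, -10.6, 0, 0, 0, 0]]])

```text
time: 20.2
tool_pos: [534.6, -30.8, 162.4]
tcp_rot: [-180.0, 0.0, 0.0]
ft_force: [-0.5, -0.8, -1.4]
finger_gap: 35.9
grip_force: 6.0
```

play_rows(motion=[[[0, 0, 0.5, 0, 0, 0], [0, 0, 1.5, 0, 0, 0], [0, 0, 2.5, 0, 0, 0], [0, 0, 3, 0, 0, 0], [0, 0, 3, 0, 0, 0]]])

```text
time: 20.7
tool_pos: [533.5, -32.1, 130.7]
tcp_rot: [-180.0, 0.2, -0.1]
ft_force: [-0.3, 0.1, -0.9]
finger_gap: 35.9
grip_force: 6.0
```

play_rows(motion=[[[0, 0, 0, 0, 0, 0], [0, 0, 0, 0, 0, 0], [0, 0, 0, 0, 0, 0], [0, 0, 0, 0, 0, 0]]])

```text
time: 21.1
tool_pos: [534.9, -31.8, 132.9]
tcp_rot: [180.0, -0.0, -0.0]
ft_force: [1.0, 0.3, -0.8]
finger_gap: 36.4
grip_force: 6.0
```

```bash
python3 - <<'E'
from bench import optics,sensors
import cv2,numpy as np
s=sensors.sense();print(s["tool_pos"],s["tcp_rot"],s["time"])
c=lambda im,x,y,w,h,f:cv2.resize(im[y:y+h,x:x+w],None,fx=f,fy=f,interpolation=cv2.INTER_CUBIC)
a=optics.snapshot("top")["pixels"];b=optics.snapshot("side")["pixels"]
cv2.imwrite("pics/g5.png",np.hstack([c(a,290,150,80,110,5),c(b,250,160,80,110,5)])[:,:,::-1])
E
```

```text
[534.94341628 -31.8008264  132.93298007] [ 1.79992336e+02 -4.13601265e-02 -1.45396755e-03] 21.1
```

View pics/g5.png

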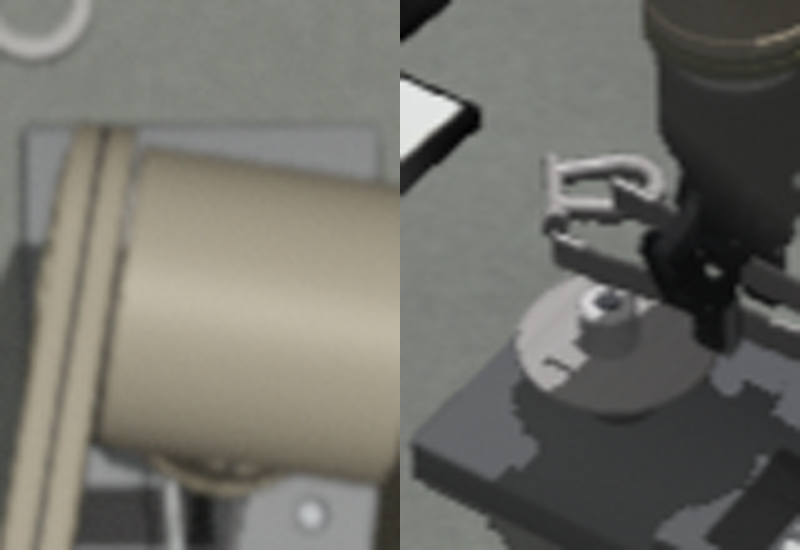

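The side crop (right half) shows the tongs held level above the ferrule, with jaw tips near (553,230) and (615,180) and the ferrule top at (608,305). I'll check these against the expected projections.

```bash
python3 - <<'E'
from h import *
f=lambda X:((proj("side",np.array(X))-[250,160]+.5)*5-.5+[400,0]).round(0)
for y in(23,-23):
  for z in(10,-10): print("tip",y,z,f((534.9+95,-31.8+y,154.4+z)))
print("ferr top",f((617.6,-31.9,105)))
E
```

```text
tip 23 10 [555. 233.]
tip 23 -10 [557. 263.]
tip -23 10 [608. 184.]
tip -23 -10 [610. 213.]
ferr top [607. 301.]
```

Projections agree within about 3 mm. Lowering over the ferrule.

play_rows(motion=[[[0, 0, 0.8, 0, 0, 0], [0, 0, 2, 0, 0, 0], [0, 0, 3.2, 0, 0, 0], [0, 0, 4.2, 0, 0, 0], [0, 0, 4.7, 0, 0, 0]]])

```text
time: 21.7
tool_pos: [533.4, -31.6, 83.3]
tcp_rot: [-180.0, 0.2, -0.0]
ft_force: [0.2, -0.3, -1.0]
finger_gap: 36.0
grip_force: 6.0
```

play_rows(motion=[[[0, 0, 0.5, 0, 0, 0], [0, 0, 1, 0, 0, 0], [0, 0, 1.4, 0, 0, 0], [0, 0, 1.6, 0, 0, 0], [0, 0, 1.7, 0, 0, 0]]])

```text
time: 22.2
tool_pos: [534.7, -31.8, 68.5]
tcp_rot: [-180.0, -0.0, 0.0]
ft_force: [-0.3, 0.9, -0.7]
finger_gap: 36.1
grip_force: 6.0
```

play_rows(motion=[[[0, 0, 0, 0, 0, 0], [0, 0, 0, 0, 0, 0], [0, 0, 0, 0, 0, 0], [0, 0, 0, 0, 0, 0]]])

```text
time: 22.6
tool_pos: [534.8, -31.8, 68.7]
tcp_rot: [180.0, -0.0, -0.0]
ft_force: [0.1, 0.8, -0.8]
finger_gap: 35.8
grip_force: 6.0
```

play_rows(motion=[[[0, 0, 0, 0, 0, 0], [0, 0, 0, 0, 0, 0], [0, 0, 0, 0, 0, 0], [0, 0, 0, 0, 0, 0]]], jaw=0.36, squeeze=45)

```text
time: 23.0
tool_pos: [534.6, -31.7, 68.5]
tcp_rot: [-180.0, 0.0, -0.0]
ft_force: [-0.3, -1.0, -0.7]
finger_gap: 30.7
grip_force: 7.5
```

play_rows(motion=[[[0, 0, 0, 0, 0, 0], [0, 0, 0, 0, 0, 0], [0, 0, 0, 0, 0, 0], [0, 0, 0, 0, 0, 0]]], jaw=0.32)

```text
time: 23.4
tool_pos: [534.7, -31.8, 68.5]
tcp_rot: [-180.0, 0.0, -0.0]
ft_force: [-0.4, 0.1, -0.8]
finger_gap: 27.7
grip_force: 16.7
```

play_rows(motion=[[[0, 0, 0, 0, 0, 0], [0, 0, 0, 0, 0, 0], [0, 0, 0, 0, 0, 0], [0, 0, 0, 0, 0, 0], [0, 0, 0, 0, 0, 0]]], jaw=0.15)

```text
time: 23.9
tool_pos: [534.6, -31.8, 68.5]
tcp_rot: [-180.0, 0.0, -0.0]
ft_force: [-2.0, 0.5, 1.5]
finger_gap: 27.2
grip_force: 44.1
```

play_rows(motion=[[[0, 0, 0, 0, 0, 0], [0, 0, 0, 0, 0, 0], [0, 0, 0, 0, 0, 0], [0, 0, 0, 0, 0, 0]]])

```text
time: 24.3
tool_pos: [534.7, -31.8, 68.5]
tcp_rot: [180.0, 0.0, -0.0]
ft_force: [-0.4, -0.8, 1.0]
finger_gap: 27.1
grip_force: 44.1
```

The ferrule is held at 27 mm grip. Lifting 10 cm.

play_rows(motion=[[[0, 0, -0.2, 0, 0, 0], [0, 0, -0.6, 0, 0, 0], [0, 0, -1.2, 0, 0, 0], [0, 0, -2, 0, 0, 0], [0, 0, -3, 0, 0, 0]]])

```text
time: 24.8
tool_pos: [534.6, -31.8, 99.2]
tcp_rot: [-180.0, 0.0, -0.0]
ft_force: [0.1, -0.1, -1.6]
finger_gap: 27.2
grip_force: 44.2
```

play_rows(motion=[[[0, 0, -1, 0, 0, 0], [0, 0, -2, 0, 0, 0], [0, 0, -3, 0, 0, 0], [0, 0, -4, 0, 0, 0], [0, 0, -5, 0, 0, 0]]])

```text
time: 25.3
tool_pos: [534.7, -31.8, 149.4]
tcp_rot: [180.0, -0.0, -0.0]
ft_force: [0.5, 0.1, -0.8]
finger_gap: 26.9
grip_force: 44.2
```

play_rows(motion=[[[0, 0, -0.8, 0, 0, 0], [0, 0, -1.4, 0, 0, 0], [0, 0, -1.8, 0, 0, 0], [0, 0, -2, 0, 0, 0], [0, 0, -2, 0, 0, 0]]])

```text
time: 25.8
tool_pos: [534.7, -31.8, 168.5]
tcp_rot: [-180.0, 0.0, -0.0]
ft_force: [-0.1, 0.2, -0.4]
finger_gap: 27.0
grip_force: 44.3
```

play_rows(motion=[[[0, 0, 0, 0, 0, 0], [0, 0, 0, 0, 0, 0], [0, 0, 0, 0, 0, 0], [0, 0, 0, 0, 0, 0], [0, 0, 0, 0, 0, 0]]])

```text
time: 26.3
tool_pos: [534.6, -31.8, 168.4]
tcp_rot: [-180.0, 0.0, -0.0]
ft_force: [0.8, 0.0, -2.3]
finger_gap: 27.2
grip_force: 44.3
```

play_rows(motion=[[[0, 0, 0, 0, 0, 0], [0, 0, 0, 0, 0, 0], [0, 0, 0, 0, 0, 0], [0, 0, 0, 0, 0, 0], [0, 0, 0, 0, 0, 0]]])

```text
time: 26.8
tool_pos: [534.7, -31.8, 168.5]
tcp_rot: [-180.0, -0.0, -0.0]
ft_force: [0.1, 0.1, -1.5]
finger_gap: 27.0
grip_force: 44.3
```

```bash
python3 - <<'E'
from bench import optics,sensors
from h import *
import cv2
s=sensors.sense();print(s["tool_pos"],s["tcp_rot"],s["qd"].round(2))
b=optics.snapshot("side")["pixels"]
# compare expected ferrule-top and pan pixels with brightness in the image (view budget is spent)
g=cv2.cvtColor(b,cv2.COLOR_RGB2GRAY);g0=cv2.cvtColor(S["side"]["pixels"],cv2.COLOR_RGB2GRAY)
for n,X in(("ferrule top lifted",(617.6,-31.9,205)),("old ferrule top",(617.6,-31.9,105))):
    u,v=proj("side",np.array(X)).round().astype(int);print(n,u,v);print(g[v-9:v+10:2,u-12:u+13:2])
u,v=proj("side",np.array((617.6,-31.9,105))).round().astype(int);print("orig");print(g0[v-9:v+10:2,u-12:u+13:2])
E
```

```text
[534.67479631 -31.75953726 168.52128843] [-1.79998384e+02 -3.06294162e-03 -2.65177098e-03] [ 0.04 -0.01  0.03 -0.06  0.03 -0.05]
ferrule top lifted 289 191
[[127 127 130 127 125 124 126 127 126 127 124 124 126]
 [130 128 129 130 129 129 128 130 126 129 127 126 125]
 [127 129 128 129 130 133 130 129 128 129 127 126 125]
 [130 130 132 132 155 203 210 207 189 120 129 128 126]
 [131 137 134 146 217 144  74  84 206 178 170 110 128]
 [129 131 155 163 214 172  72 102 177  85  52  55  88]
 [129 135 166 112 157 197 211 115  90  61  50  43  49]
 [128 130  89 114 155  87  76  66  62  58  55  23  35]
 [127 137  97  49  58  74  78  67  63  58  88  16  35]
 [126 134 112  50  48  50  51  56  66  75 151  24  24]]
old ferrule top 291 220
[[125 126 126 129 129 109 113 130 128 127 127 126 128]
 [124 123 125 126 100  99 105 111 115 131 127 128 128]
 [123 124 134 157 168 167 172 175 177 172 174 169 162]
 [129 156 172 173 168 171 174 175 171 173 172 175 175]
 [168 172 171 167 171 173 175 171 172 171 175 174 173]
 [173 171 166 171 172 174 169 171 172 174  91  81 102]
 [170 165 169 171 134 102 170 169 171  92  82  82  81]
 [165 169 103  93  93  83  83 101 101  82  83  79  80]
 [169 131  85  84  85  83  83  87  82  83  82  81  81]
 [170 126  84  85  84  84  82  84  84  82  80  82  82]]
orig
[[122 122 123 124 124 105 109 124 123 122 122 122 123]
 [122 120 121 124  97  95 101 108 112 128 124 123 124]
 [119 120 129 152 162 161 167 169 171 167 167 163 157]
 [125 152 167 168 159 192 202 202 179 167 167 169 170]
 [162 167 167 162 202 138  81 101 208 172 168 169 168]
 [167 165 163 150 203 143  76 122 213 174 168 167 169]
 [166 161 165 143 149 190 200 196 159 118 167 168 166]
 [161 165 167 138  69  85  90  81  71  98 167 164 163]
 [164 165 167 128  68  71  71  74  74  99 164 163 166]
 [166 167 164 120  71  72  73  74  74 134 162 165 163]]
```

The ring with its dimple now sits at the lifted position and the pan is empty. The arm is still, so I'm handing in.

```bash
python3 -c "
from bench import job
print(job.hand_in())"
```

```text
the job is handed in; nothing more can be done
None
```

The job is handed in at about 27 s on the clock: the hold button was pressed fully down, the stylus is back in its block, and the ferrule is held still in the steel tongs about 10 cm above the pan.

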